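Load the balance bar level

ROBOT

A 6-joint arm with a two-finger parallel gripper is mounted at the origin on a cart in front of the work surface, level with it; the furniture and walls round the work are solid. World frame = base frame: x ahead of the robot, y to its left, z up, the work surface at z = 0. Lengths are in m, angles in rad, forces in N, time in s.
With the tool pointing down it reaches from about 0.35 to 0.85 m from the base axis. Payload 8.1 kg.
Tool frame: the origin (TCP) lies at the very end of the fingers, on their centre line; the grasp point (between the pads) lies robot.hold_point_z behind it (robot.hold_point_z is the distance from the TCP to the grasp point, in m); z points along the fingers, y is the direction in which the jaws open and shut (so a half turn about z gives the same grasp; the last joint's range is limited). The gripper opens to 93 mm and grips with 3 to 60 N. Pads are 15 mm wide; open, the fingers measure 128 mm over their backs; the gripper's body (75 mm by 188 mm) begins 65 mm behind the grasp point.
Start: joints at [-1.31, 0.13, 1.488, -0, 1.523, -0.085], TCP at [0.203, -0.564, 0.219] pointing down, gripper open.
Joint ranges: [-2.96, 2.96], [-0.89, 2.26], [0.02, 2.5], [-1.34, 4.48], [0, 2.73], [-2.66, 2.66]. Speed limits (rad/s): [2.39, 2.39, 2.79, 3.14, 3.14, 3.14].

INTERFACE

Orientations are given as a rotation vector (axis times angle).
In Python, from plant import robot, cams gives the robot as it stands. The module is installed in compiled form; this text tells all that it offers.
- The arm moves only by the tool step_arm, never from a script. Its argument "deltas" is a list of rows, each an object with "offset": the shift along the tool's x, y, z in cm, a list of three; "roll": the turn about the tool's z in rad. In form: [{"offset": [x, y, z], "roll": roll}, ...]. A call has 1 to 12 rows; each row shifts and turns the commanded pose from where the row before left it, along the tool's axes as they then stand; what a row does not reach is not made up. A row lasts 1/8 s, in which the tool goes at most 62.5 mm and 10.7 degrees, less where a joint would pass 70% of its speed; a pose out of reach is approached as far as the arm can. A call with a gripper value outside its range is refused whole. "fingers" is the finger opening in cm, from 0 to 9.3, set as the call begins (left out, the last holds). The fingers move at their own pace and stop on an object; "grip_force" is the grip in N (left out, the last holds). Time passes only in rows, so rows that do not move let the fingers close. It gives the time, the measured TCP pose, the force and the opening at its end, in the units of the state.
- robot.read_state(): the state, without advancing time (a new reading comes with each control period).
- cams.read_camera(name): name is "scene" or "top" or "wrist"; returns a dict with "pixels" (480x640x3 uint8, red, green, blue), "fx", "fy", "cx", "cy" (pixels), "extrinsics" (4x4, takes a point from world to camera coordinates). Camera axes: x right, y down, z forward; pixel columns grow to the right and rows downward; lengths in m; the calibration is good to about 2 mm. A picture is of the moment at which its call begins. There is no depth.
- robot.close_job(): hands the job in, once; it reports no verdict.
Trained networks look in a picture, given as the dict that the camera call returned (one of the last four; its "shot" number tells which), for a name from the list of things; names that differ only in an ending like _2 or _b are one class to them, and where a whole thing is asked for, a point or a joint stands for the part that bears it (a point fixed in the world has none). Each returns a list of dicts, best first, with "score" (0 to 1); they miss things now and then, are a little off and sometimes report something else, mostly with a low value. They report only what shows in the picture. A call takes as long as a camera call.
- cams.boxes_of(picture, thing): "xy" ([column, row] in pixels, amid what is visible of it).
- cams.silhouettes(picture, thing): "mask" (480x640 bool, what is visible of it) and "xy" ([column, row] in pixels, amid what is visible of it).
- cams.pinpoint(picture, thing): "xy" ([column, row] in pixels: a listed point, or the origin of a listed thing).
The state is a dict: "t": time; "q": joint angles; "dq": joint speeds; "joint_torque": joint torques, N m; "tool_pos": TCP position; "orientation": TCP orientation; "force": force on the tool from outside, world axes, zero at the start; "wrist_torque": the same for the moment, N m; "opening": finger opening in m.
Only numpy, scipy, OpenCV 4.12 (cv2) and the standard library are available. Lean on these libraries where they do the work, as an engineer would, in place of code of your own. Each camera call takes 0.05 s, during which the arm holds its last target. There are 200 camera calls.

TASK

A small saddle weight already hangs on the left arm of the pivoting balance bar. First hang the big saddle weight astride the empty right arm and slide it outward along the bar until it presses snugly, with about 5 N and never roughly, against the stop collar there; then hang the other small weight on the left arm and slide it outward in the same way until it presses snugly against the small weight that hangs there, so that the bar ends level. Do it gently: the bar must never tip steeply or be slammed, and the other things on the bench stay where they are.

Things in the scene. Friction and masses are not known exactly. Their poses are not given: they have to be found in the camera images.
- bar_mid (a point): middle of the balance bar's top face, 8 mm above the pivot when level, about 128 mm above the bench; turns with the bar (y = along its left arm, z = up, x = across, away from the robot). Plain aluminium bar 340 mm long, 10 mm thick, 16 mm high; a damped spring, 2.4 N m/rad, draws it level, so 5 N down at 100 mm tips it 0.2 rad
- stand: grey stand of the bar, fixed; base 150 (x) by 110 mm (y), origin under its centre, its x and y as the bar's. A 28 mm wide clevis (36 mm over its pin heads) holds the pivot, 120 mm up
- right_mark (a point): mark on the bar's top face 50 mm from the pivot on the right arm (-y), axes as the bar's. Farther out a dark stop collar, 30 x 12 x 30 mm, is clamped on the bar: its inner face stands 129 to 153 mm from the pivot, differently each time and not measured, so feel for it; never press it with over 13 N
- left_mark (a point): mark on the bar's top face 50 mm from the pivot on the left arm (+y), axes as the bar's. Farther out the first small weight hangs clamped: its inner face stands 113 to 129 mm from the pivot, differently each time and not measured, so feel for it; never press it with over 13 N
- bar (a joint): tilt of the bar in rad: 0 level, negative with the left arm down; about -0.13 at the start, about +0.1 with the big weight in place too. Must never pass 0.23 either way nor move faster than 1.5 rad/s
- big_center (a point): big saddle weight, steel, 0.5 kg, 47 (x) by 40 (y) by 98 mm tall, upright on the bench: legs 50 mm long astride a 15 mm slot along its y (takes the bar), a 12 mm crown whose underside rests on the bar's top, then a grip tab 10 (x) by 24 (y) by 36 mm tall: grip it across its 10 mm. Point: its centre, 49 mm up, 1 mm below the crown's underside; axes the weight's own
- small_center (a point): loose small saddle weight, steel, 0.25 kg, 43 (x) by 28 (y) by 86 mm tall, same shape as the one on the bar: legs 38 mm long astride a 15 mm slot along its y, a 12 mm crown whose underside rests on the bar's top, then a grip tab 10 (x) by 24 (y) by 36 mm tall. Point: its centre, 43 mm up, 5 mm above the crown's underside; axes the weight's own
- tweezers: steel tweezers, 129 mm long, a bystander; origin under its centre
- marker: blue and white marker pen, 136 mm long, a bystander; origin under its centre
- rubber_stopper: black rubber stopper, 31 mm wide, 26 mm tall, a bystander; origin under its centre
- blue_cap: loose blue screw cap, 53 mm wide, 26 mm tall, a bystander; origin under its centre
- vial: small white plastic bottle, 36 mm wide, 75 mm tall, a bystander; origin under its centre
- cup: open white cup, 73 mm wide, 90 mm tall, a bystander; origin under its centre

How it is judged:
By the outcome, as a careful person would: the job done as asked, in the order asked, and still so for the second after the job is handed in, with the robot touching nothing.
It also fails if it takes over 72 s, if anything falls off the work surface, if the arm or the gripper's body presses on something with over 40 N, if the wrist force passes 120 N, or if a joint passes its speed limit or range.

## Working session

There is one attempt and no reset: what is moved stays moved. The work goes in short steps, Python scripts to look and compute and a tool call to move; the robot and the scene stay as the last step left them, time stands still between calls to the robot, and variables do not carry over. Pictures are saved under pics/ and viewed, about 8 in all and at most 12, crops included, and the job is handed in when it is done.

Besides the shell and the picture viewer there is one more tool, called after "Request:" as name(argument=value, ...), one argument or row to a line, values as JSON. step_arm: Moves the arm, as the interface text tells. Its arguments: {"type":"object","properties":{"deltas":{"type":"array"},"fingers":{"type":"number"},"grip_force":{"type":"number"}},"required":["deltas"]}

```bash
mkdir -p pics; cat > h.py <<'E'
import numpy as np, cv2
from scipy.spatial.transform import Rotation as R
from plant import robot, cams
def cam(n): return cams.read_camera(n)
def save(p,name,crop=None,s=1):
    im=cv2.cvtColor(p["pixels"],cv2.COLOR_RGB2BGR)
    if crop: c0,r0,c1,r1=crop; im=im[r0:r1,c0:c1]
    cv2.imwrite("pics/"+name,cv2.resize(im,None,fx=s,fy=s,interpolation=cv2.INTER_CUBIC))
def ray(p,xy):
    E=np.array(p["extrinsics"]);d=E[:3,:3].T@np.array([(xy[0]-p["cx"])/p["fx"],(xy[1]-p["cy"])/p["fy"],1.])
    return -E[:3,:3].T@E[:3,3],d/np.linalg.norm(d)
def onz(p,xy,z):
    o,d=ray(p,xy);return o+d*(z-o[2])/d[2]
def tri(obs):
    A=np.zeros((3,3));b=np.zeros(3)
    for p,xy in obs:
        o,d=ray(p,xy);M=np.eye(3)-np.outer(d,d);A+=M;b+=M@o
    x=np.linalg.solve(A,b)
    return x,[round(float(np.linalg.norm((np.eye(3)-np.outer(ray(p,q)[1],ray(p,q)[1]))@(x-ray(p,q)[0])))*1e3,1) for p,q in obs]
def proj(p,X):
    E=np.array(p["extrinsics"]);c=E[:3,:3]@np.array(X)+E[:3,3];return np.array([p["fx"]*c[0]/c[2]+p["cx"],p["fy"]*c[1]/c[2]+p["cy"]])
def st():
    s=robot.read_state();r=R.from_rotvec(s["orientation"]).as_matrix()
    print("t",round(s["t"],2),"pos",np.round(s["tool_pos"],4),"F",np.round(s["force"],2),"op",round(s["opening"],4));print("tool axes x,y,z",np.round(r.T,3).tolist());return s
E
cat > a.py <<'E'
from h import *
np.set_printoptions(suppress=True,precision=4)
s=st();print(robot.hold_point_z,s["wrist_torque"])
P={n:cam(n) for n in("scene","top")}
for t in["bar_mid","right_mark","left_mark","big_center","small_center","stand","tweezers","marker","rubber_stopper","blue_cap","vial","cup"]:
    o=[]
    for n in P:
        k=cams.pinpoint(P[n],t)
        print(t,n,[(np.round(a["xy"],1).tolist(),round(a["score"],2)) for a in k[:2]],end=" ")
        if k:o.append((P[n],k[0]["xy"]))
    if len(o)==2:print(*tri(o))
    else:print()
for n in P:save(P[n],n+"0.png")
E
python3 a.py
```

```text
t 0.0 pos [ 0.2033 -0.5639  0.2176] F [-0.1  -0.36 -0.26] op 0.093
tool axes x,y,z [[0.941, 0.339, 0.0], [0.339, -0.941, -0.002], [-0.0, 0.002, -1.0]]
0.0188 [-0.0178  0.0738 -0.0646]
bar_mid scene [([336.4, 238.8], 0.63), ([316.4, 262.2], 0.6)] bar_mid top [([307.7, 220.9], 0.79)] [ 0.5552 -0.1015  0.1315] [2.3, 2.3]
right_mark scene [([351.4, 230.2], 0.57)] right_mark top [([335.5, 219.1], 0.69)] [ 0.5628 -0.1549  0.131 ] [1.6, 1.6]
left_mark scene [([316.6, 247.9], 0.56)] left_mark top [([284.0, 222.3], 0.65)] [ 0.5548 -0.0515  0.1258] [0.5, 0.5]
big_center scene [] big_center top [([443.6, 280.4], 0.72)] 
small_center scene [([230.9, 333.9], 0.68), ([377.3, 308.2], 0.48)] small_center top [([176.8, 249.0], 0.57), ([333.1, 220.5], 0.26)] [0.5104 0.1834 0.0397] [0.3, 0.3]
stand scene [([336.5, 286.1], 0.64)] stand top [([307.1, 230.8], 0.79), ([334.5, 219.3], 0.61)] [ 0.5583 -0.1037  0.0048] [5.8, 5.8]
tweezers scene [([316.0, 252.8], 0.34)] tweezers top [([320.7, 288.8], 0.58)] [ 0.4627 -0.0701  0.1498] [71.4, 71.4]
marker scene [] marker top [([248.6, 283.1], 0.75)] 
rubber_stopper scene [] rubber_stopper top [([410.0, 213.6], 0.42)] 
blue_cap scene [([202.2, 322.1], 0.72)] blue_cap top [([178.7, 200.8], 0.85), ([321.5, 187.2], 0.69)] [ 0.6275  0.1947 -0.0019] [3.0, 3.0]
vial scene [([317.4, 264.5], 0.5)] vial top [] 
cup scene [([390.8, 230.5], 0.71)] cup top [([437.5, 187.3], 0.85)] [ 0.6746 -0.3979 -0.0002] [4.0, 4.0]
```

View pics/top0.png

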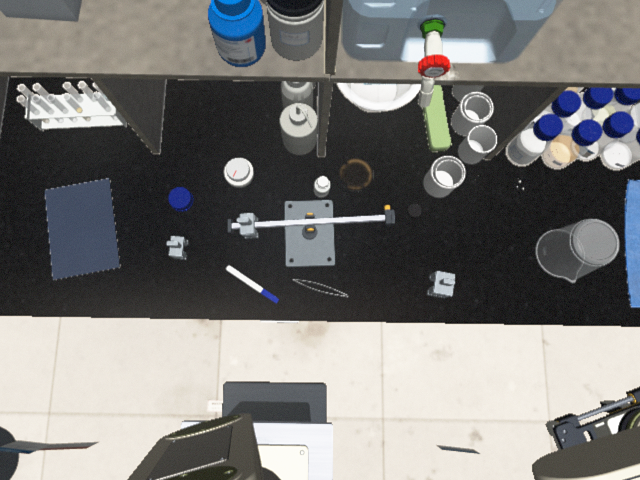

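View pics/scene0.png

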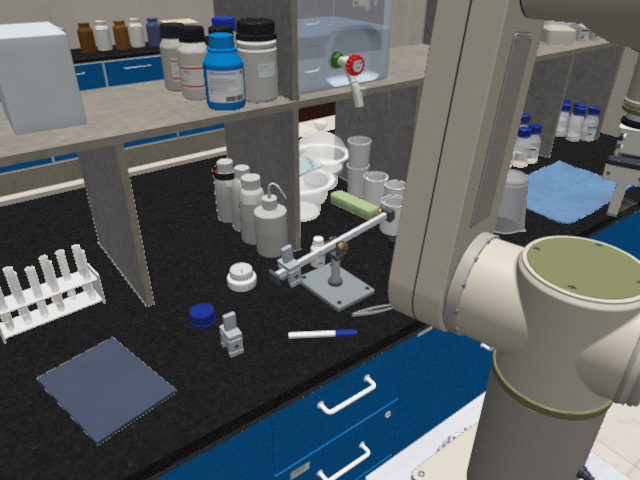

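```bash
python3 - <<'E'
from h import *
p=cam("top");print(onz(p,(443.6,280.4),.049),onz(p,(176.8,249),.043),np.array(p["extrinsics"]).round(3).tolist(),p["fx"])
for t in("big_center","small_center","bar_mid"):
    for k in cams.silhouettes(p,t)[:2]:
        m=k["mask"].astype(np.uint8);c=max(cv2.findContours(m,0,2)[0],key=cv2.contourArea);print(t,k["score"],cv2.minAreaRect(c),cv2.boundingRect(c))
E
```

```text
[ 0.45033559 -0.39210133  0.049     ] [0.50964665 0.18232254 0.043     ] [[0.016, -1.0, 0.005, -0.105], [-0.977, -0.016, -0.211, 0.561], [0.211, -0.002, -0.977, 1.036], [0.0, 0.0, 0.0, 1.0]] 508.3309691542597
big_center 0.67 ((441.210205078125, 283.8473815917969), (25.543296813964844, 26.008930206298828), 3.814074993133545) (428, 271, 27, 27)
big_center 0.34 ((177.5, 246.5), (23.0, 21.0), 90.0) (167, 235, 22, 24)
small_center 0.62 ((177.0, 247.0), (22.0, 20.0), 90.0) (167, 236, 21, 23)
bar_mid 0.77 ((310.8041076660156, 221.5272674560547), (25.708223342895508, 168.2393798828125), 87.17784118652344) (227, 205, 169, 33)
bar_mid 0.7 ((311.82012939453125, 232.70513916015625), (65.65892028808594, 167.53163146972656), 88.36341857910156) (228, 200, 168, 67)
```

The top view shows the bar from (228,225) to (395,216), with the collar at its right end, the big weight at (441,283) and the small one at (177,247). The scene view agrees on the small weight, but the arm hides the big one. I'll move over the big weight and look with the wrist camera.

Request:
step_arm(
  deltas=[
    {"offset":[5,-1.7,0],"roll":0},
    {"offset":[5,-1.7,0],"roll":0},
    {"offset":[5,-1.7,0],"roll":0},
    {"offset":[5,-1.7,0],"roll":0},
    {"offset":[3,-1,0],"roll":-0.17},
    {"offset":[0,0,0],"roll":-0.18},
    {"offset":[0,0,0],"roll":-0.18},
    {"offset":[0,0,0],"roll":-0.18},
    {"offset":[0,0,0],"roll":-0.18},
    {"offset":[0,0,0],"roll":-0.18},
    {"offset":[0,0,0],"roll":-0.15},
    {"offset":[0,0,0],"roll":0},
  ],
)

```text
t: 3.0
tool_pos: [0.3933, -0.4131, 0.2187]
orientation: [2.228, 2.215, 0.0]
force: [-0.8, -0.1, -0.3]
opening: 0.0928
```

```bash
cat > b.py <<'E'
from h import *
import sys
np.set_printoptions(suppress=True,precision=4)
s=st();p=cam("wrist");save(p,sys.argv[1]);
E=np.array(p["extrinsics"]);print("cam at",-E[:3,:3].T@E[:3,3],"fwd",E[2,:3],"right",E[0,:3])
for t in sys.argv[2:]:
    k=cams.pinpoint(p,t);print(t,[(np.round(a["xy"],1).tolist(),round(a["score"],2)) for a in k[:2]])
    z={"big_center":.049,"small_center":.043}.get(t,.128)
    for a in k[:2]:print(onz(p,a["xy"],z))
E
python3 b.py w1.png big_center right_mark
```

```text
t 3.0 pos [ 0.3933 -0.4131  0.2187] F [-0.75 -0.1  -0.31] op 0.0928
tool axes x,y,z [[0.006, 1.0, -0.0], [1.0, -0.006, 0.0], [0.0, -0.0, -1.0]]
cam at [ 0.3935 -0.3423  0.3847] fwd [-0.0005 -0.258  -0.9661] right [ 1.     -0.0062  0.0011]
big_center [([370.3, 197.3], 0.8)]
[ 0.4423 -0.389   0.049 ]
right_mark []
```

View pics/w1.png

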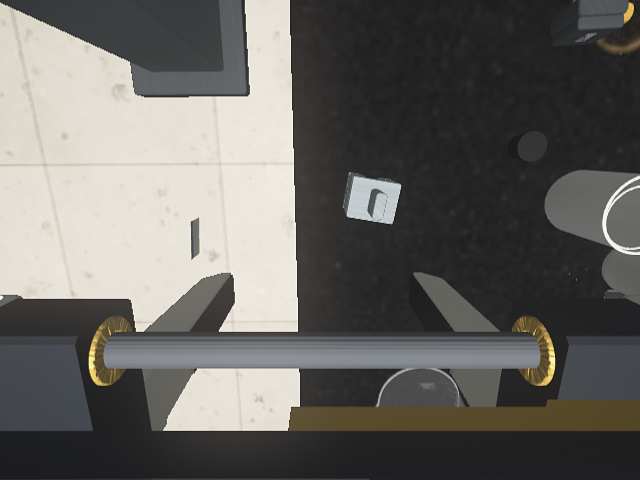

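The big weight's crown is at about (374,200) with its tab at (379,204), turned by around 9° in the picture. The bystanders are clear of it.

```bash
python3 - <<'E'
from h import *
s=st();p=cam("wrist");save(p,"w1c.png",(330,155,420,240),8)
for q in[(353,175),(401,182),(394,223),(347,216)]:print(q,onz(p,q,.062).round(4))
im=p["pixels"].astype(int).sum(2);m=np.zeros((480,640),np.uint8);m[155:240,330:420]=(im[155:240,330:420]>480)
c=max(cv2.findContours(m,0,2)[0],key=cv2.contourArea);print(cv2.minAreaRect(c));b=cv2.boxPoints(cv2.minAreaRect(c))
print([onz(p,q,.062).round(4) for q in b])
E
```

```text
t 3.15 pos [ 0.3933 -0.4131  0.2187] F [-0.47  0.37 -0.08] op 0.0929
tool axes x,y,z [[0.008, 1.0, -0.0], [1.0, -0.008, 0.0], [0.0, -0.0, -1.0]]
(353, 175) [ 0.4235 -0.3661  0.062 ]
(401, 182) [ 0.4692 -0.373   0.062 ]
(394, 223) [ 0.4644 -0.4127  0.062 ]
(347, 216) [ 0.4183 -0.4053  0.062 ]
((373.310791015625, 200.1351318359375), (48.6620979309082, 40.60654830932617), 9.462322235107422)
[array([ 0.4173, -0.4055,  0.062 ]), array([ 0.4232, -0.3671,  0.062 ]), array([ 0.4689, -0.375 ,  0.062 ]), array([ 0.4644, -0.4139,  0.062 ])]
```

View pics/w1c.png

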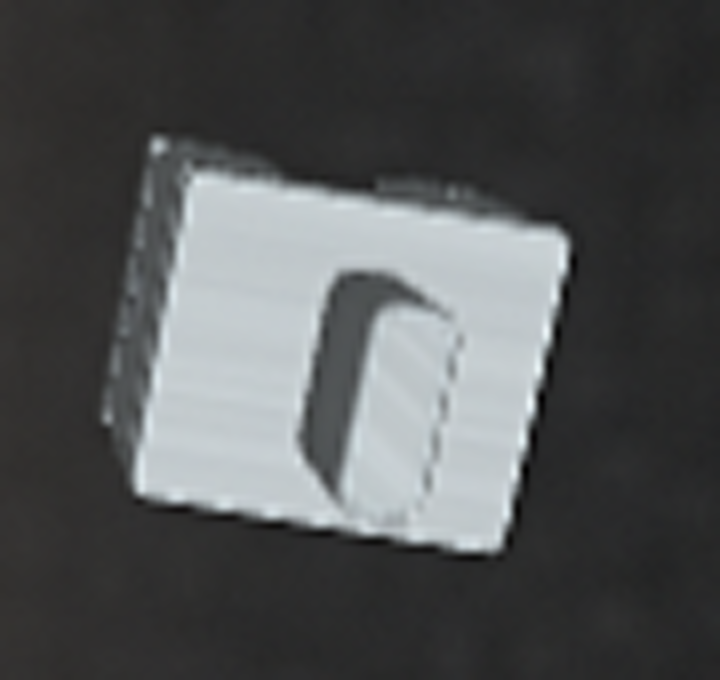

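Request:
step_arm(
  deltas=[
    {"offset":[1.2,2.5,0],"roll":0},
    {"offset":[1.15,2.5,0],"roll":0},
    {"offset":[0,0,4],"roll":0.15},
    {"offset":[0,0,4],"roll":0},
    {"offset":[0,0,3],"roll":0},
    {"offset":[0,0,2],"roll":0},
    {"offset":[0,0,0],"roll":0},
    {"offset":[0,0,0],"roll":0},
  ],
  fingers=5,
  grip_force=30,
)

```text
t: 4.2
tool_pos: [0.4442, -0.3907, 0.0902]
orientation: [2.386, 2.041, 0.0]
force: [1.0, -0.2, -0.3]
opening: 0.0499
```

```bash
python3 - <<'E'
from h import *
s=st();p=cam("wrist");save(p,"w2.png")
E

```

```text
t 4.2 pos [ 0.4442 -0.3907  0.0902] F [ 0.97 -0.24 -0.28] op 0.0499
tool axes x,y,z [[0.155, 0.988, -0.001], [0.988, -0.155, 0.002], [0.001, -0.001, -1.0]]
```

View pics/w2.png

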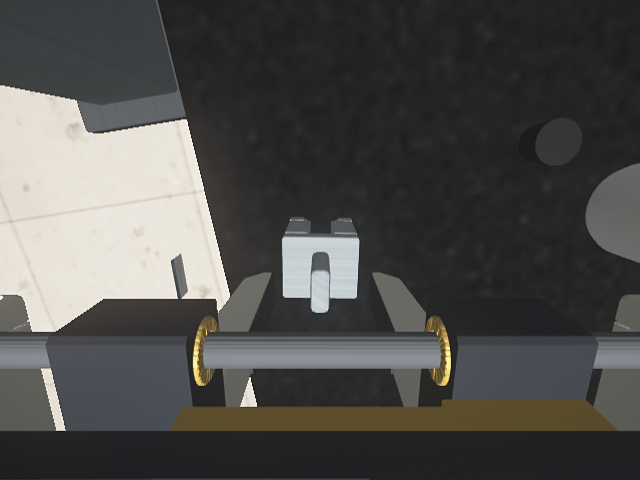

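The weight now sits square and centred between the fingers at column 320. Next I'll go down and grip it.

Request:
step_arm(
  deltas=[
    {"offset":[0,0,1.5],"roll":0},
    {"offset":[0,0,0.9],"roll":0},
    {"offset":[0,0,0],"roll":0},
  ],
)

```text
t: 4.62
tool_pos: [0.4426, -0.389, 0.0631]
orientation: [-2.385, -2.041, 0.0]
force: [-0.3, 0.4, 0.7]
opening: 0.0501
```

Request:
step_arm(
  deltas=[
    {"offset":[0,0,0],"roll":0},
    {"offset":[0,0,0],"roll":0},
    {"offset":[0,0,0],"roll":0},
    {"offset":[0,0,0],"roll":0},
    {"offset":[0,0,0],"roll":0},
    {"offset":[0,0,0],"roll":0},
  ],
  fingers=0.5,
  grip_force=35,
)

```text
t: 5.38
tool_pos: [0.4435, -0.39, 0.0648]
orientation: [2.387, 2.043, -0.0]
force: [0.1, -0.1, -0.1]
opening: 0.0097
```

Request:
step_arm(
  deltas=[
    {"offset":[0,0,-1],"roll":0},
    {"offset":[0,0,-3],"roll":0},
    {"offset":[0,0,-5],"roll":0},
    {"offset":[0,0,-5],"roll":0},
    {"offset":[0,0,-4],"roll":0},
    {"offset":[0,0,0],"roll":0},
    {"offset":[0,0,0],"roll":0},
    {"offset":[0,0,0],"roll":0},
  ],
)

```text
t: 6.38
tool_pos: [0.4424, -0.3888, 0.2412]
orientation: [-2.383, -2.039, 0.0]
force: [1.0, 0.7, -5.4]
opening: 0.0098
```

```bash
python3 - <<'E'
from h import *
s=st();p=cam("top");save(p,"t2.png",(210,180,470,300),3)
for t,z in(("bar_mid",.128),("right_mark",.1345),("left_mark",.1215)):
    k=cams.pinpoint(p,t)
    if k:print(t,k[0]["xy"],onz(p,k[0]["xy"],z).round(4))
g=p["pixels"].astype(int).sum(2)
pts=[]
for c in list(range(262,300))+list(range(322,382,2)):
    r=np.arange(208,232);w=np.clip(g[208:232,c]-420,0,None)*(g[208:232,c]>450)
    i=r[w>0]
    if len(i):pts.append((c,(r*w).sum()/w.sum(),len(i)))
print([(c,round(float(r),1),n) for c,r,n in pts][::4])
E
```

```text
t 6.38 pos [ 0.4424 -0.3888  0.2412] F [ 1.02  0.67 -5.38] op 0.0098
tool axes x,y,z [[0.154, 0.988, 0.003], [0.988, -0.154, -0.004], [-0.004, 0.004, -1.0]]
bar_mid [309.6, 223.3] [ 0.5527 -0.1038  0.128 ]
right_mark [335.0, 218.5] [ 0.562  -0.1547  0.1345]
left_mark [286.7, 223.1] [ 0.5538 -0.0572  0.1215]
[(262, 223.7, 5), (266, 223.5, 6), (270, 223.0, 5), (274, 222.9, 5), (278, 222.7, 5), (282, 222.7, 5), (286, 222.3, 6), (290, 221.9, 5), (294, 221.7, 5), (298, 221.7, 5), (326, 219.9, 5), (334, 219.7, 5), (342, 219.4, 6), (350, 218.7, 5), (358, 218.5, 6), (366, 217.9, 5), (374, 217.7, 5)]
```

View pics/t2.png

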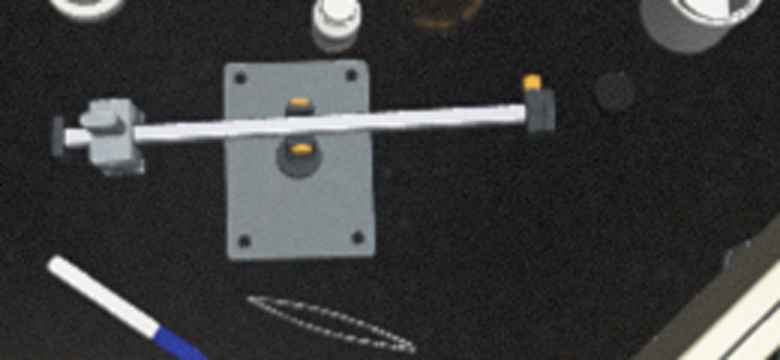

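The pivot shows at about (310,221) in full-frame pixels, the collar's inner face at column 385 or so, and the bar line runs from (262,223.7) to (374,217.7).

```bash
python3 - <<'E'
from h import *
p=cam("top")
m=onz(p,(310,220.9),.128)
a=onz(p,(262,223.7),.128-.13*.1);b=onz(p,(374,217.7),.128+.13*.137)
b2=onz(p,(385,217.2),.128+.13*.155);f=onz(p,(255.5,224.2),.128-.13*.113)
d=(a-b)[:2];d/=np.linalg.norm(d);print(m,a,b,"yaw",np.arctan2(-d[0],d[1]),"collar",np.linalg.norm((b2-m)[:2]),"small",np.linalg.norm((f-m)[:2]))
yaw=np.arctan2(-d[0],d[1]);
print("target 75mm right",m[:2]-.075*d,"line x at that",b[:2]+d*(np.dot(m[:2]-.075*d-b[:2],d)))
E
```

```text
[ 0.55770844 -0.10452037  0.128     ] [ 0.55311217 -0.00647781  0.115     ] [ 0.56237094 -0.23175931  0.14581   ] yaw 0.04107552730365321 collar 0.14891355839610573 small 0.11160609266350643
target 75mm right [ 0.56078824 -0.17945711] line x at that [ 0.56022234 -0.17948037]
```

Request:
step_arm(
  deltas=[
    {"offset":[2.5,0.93,0],"roll":0},
    {"offset":[4.5,1.67,0],"roll":0},
    {"offset":[4.5,1.67,0],"roll":0},
    {"offset":[4.5,1.67,0],"roll":0},
    {"offset":[4,1.48,0],"roll":0},
    {"offset":[2.55,0.93,0],"roll":0},
    {"offset":[0,0,0],"roll":-0.1},
    {"offset":[0,0,0],"roll":-0.096},
    {"offset":[0,0,0],"roll":0},
    {"offset":[0,0,0],"roll":0},
  ],
)

```text
t: 7.88
tool_pos: [0.5607, -0.1801, 0.2446]
orientation: [-2.178, -2.264, 0.0]
force: [-0.2, -0.2, -4.8]
opening: 0.0097
```

```bash
python3 - <<'E'
from h import *
s=st();p=cam("wrist");save(p,"w3.png")
E

```

```text
t 7.88 pos [ 0.5607 -0.1801  0.2446] F [-0.23 -0.23 -4.75] op 0.0097
tool axes x,y,z [[-0.039, 0.999, 0.0], [0.999, 0.039, -0.0], [-0.0, 0.0, -1.0]]
```

View pics/w3.png

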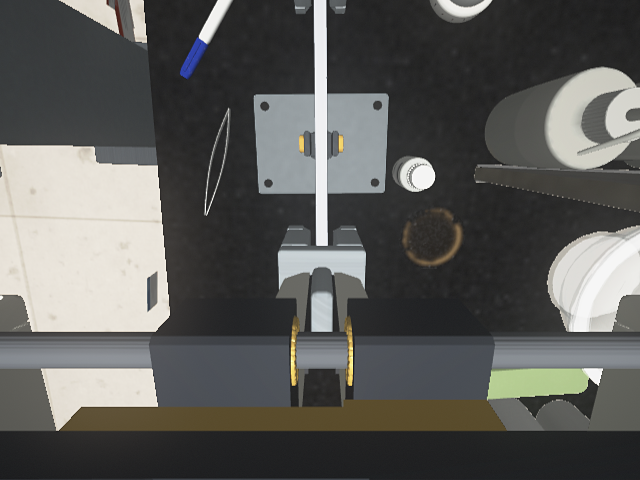

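The bar's centre line (column 322 at row 240) lines up with the weight's slot at about column 321.5, and the yaw matches. So I can lower it.

Request:
step_arm(
  deltas=[
    {"offset":[0,0,2],"roll":0},
    {"offset":[0,0,2],"roll":0},
    {"offset":[0,0,1],"roll":0},
    {"offset":[0,0,1],"roll":0},
    {"offset":[0,0,0],"roll":0},
    {"offset":[0,0,0],"roll":0},
  ],
)

```text
t: 8.68
tool_pos: [0.5611, -0.1801, 0.1853]
orientation: [2.175, 2.266, 0.001]
force: [0.6, -0.5, -4.8]
opening: 0.0098
```

Request:
step_arm(
  deltas=[
    {"offset":[0,0,0.8],"roll":0},
    {"offset":[0,0,0.8],"roll":0},
    {"offset":[0,0,0.6],"roll":0},
    {"offset":[0,0,0],"roll":0},
    {"offset":[0,0,0],"roll":0},
  ],
)

```text
t: 9.3
tool_pos: [0.5608, -0.18, 0.1627]
orientation: [2.175, 2.266, 0.0]
force: [-0.1, -0.3, -4.6]
opening: 0.0097
```

Request:
step_arm(
  deltas=[
    {"offset":[0,0,0.4],"roll":0},
    {"offset":[0,0,0.4],"roll":0},
    {"offset":[0,0,0.4],"roll":0},
    {"offset":[0,0,0.3],"roll":0},
    {"offset":[0,0,0.3],"roll":0},
    {"offset":[0,0,0],"roll":0},
    {"offset":[0,0,0],"roll":0},
    {"offset":[0,0,0],"roll":0},
  ],
)

```text
t: 10.3
tool_pos: [0.5608, -0.18, 0.1447]
orientation: [2.175, 2.266, 0.0]
force: [0.3, -1.5, -2.2]
opening: 0.0103
```

```bash
python3 - <<'E'
from h import *
s=st();p=cam("wrist");save(p,"w4.png");q=cam("scene");save(q,"s4.png",(230,170,450,320),3.6)
E

```

```text
t 10.3 pos [ 0.5608 -0.18    0.1447] F [ 0.31 -1.52 -2.25] op 0.0103
tool axes x,y,z [[-0.041, 0.999, -0.0], [0.999, 0.041, 0.0], [0.0, -0.0, -1.0]]
```

View pics/s4.png

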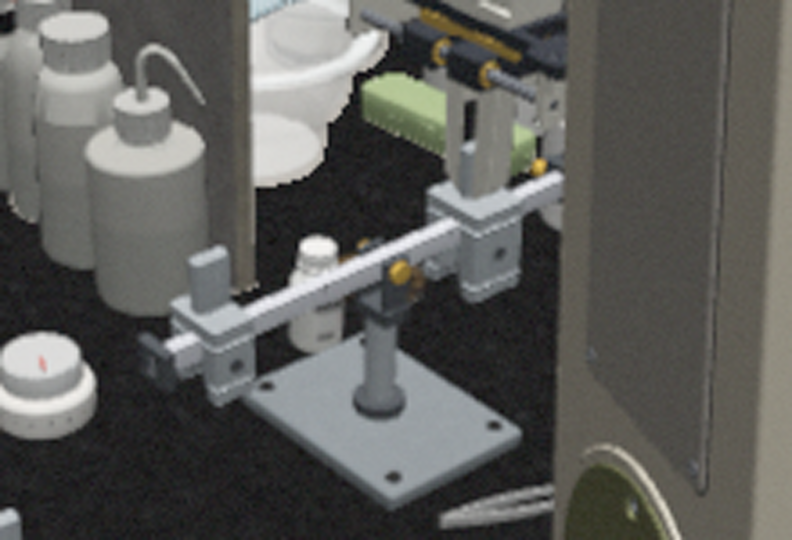

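It's astride the bar with no side load. I'll bring the bar to level, then slide the weight outward.

Request:
step_arm(
  deltas=[
    {"offset":[0,0,0.2],"roll":0},
    {"offset":[-0.3,0,0],"roll":0},
    {"offset":[-0.5,0,0],"roll":0},
    {"offset":[-0.6,0,0],"roll":0},
    {"offset":[-0.6,0,0],"roll":0},
    {"offset":[-0.6,0,0],"roll":0},
    {"offset":[-0.4,0,0],"roll":0},
    {"offset":[0,0,0],"roll":0},
    {"offset":[0,0,0],"roll":0},
  ],
)

```text
t: 11.52
tool_pos: [0.5619, -0.2107, 0.1428]
orientation: [2.175, 2.265, -0.001]
force: [0.3, -2.3, -2.5]
opening: 0.0098
```

Request:
step_arm(
  deltas=[
    {"offset":[-0.3,0,0],"roll":0},
    {"offset":[-0.3,0,0],"roll":0},
    {"offset":[-0.3,0,0],"roll":0},
    {"offset":[-0.2,0,0],"roll":0},
    {"offset":[-0.2,0,0],"roll":0},
    {"offset":[0,0,0],"roll":0},
  ],
)

```text
t: 12.28
tool_pos: [0.5625, -0.2233, 0.1426]
orientation: [2.176, 2.266, -0.0]
force: [-0.1, 1.5, -1.9]
opening: 0.0098
```

```bash
python3 - <<'E'
from h import *
s=st();print(s["wrist_torque"])
p=cam("wrist");save(p,"w5.png")
E

```

```text
t 12.28 pos [ 0.5625 -0.2233  0.1426] F [-0.1   1.45 -1.86] op 0.0098
tool axes x,y,z [[-0.041, 0.999, -0.0], [0.999, 0.041, 0.0], [0.0, -0.0, -1.0]]
[ 0.0897339  -0.02399292  0.04053118]
```

View pics/w5.png

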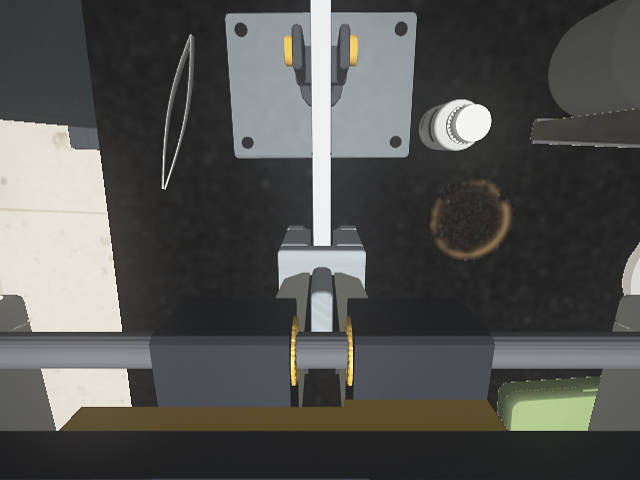

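The weight is still square on the bar, with the slot and bar centred at column 321. I'll feel for the collar in small steps.

Request:
step_arm(
  deltas=[
    {"offset":[-0.15,0,0],"roll":0},
    {"offset":[-0.15,0,0],"roll":0},
    {"offset":[-0.1,0,0],"roll":0},
    {"offset":[0,0,0],"roll":0},
  ],
)

```text
t: 12.82
tool_pos: [0.5627, -0.2271, 0.1426]
orientation: [2.176, 2.266, -0.0]
force: [-0.5, 1.3, -2.1]
opening: 0.0096
```

Request:
step_arm(
  deltas=[
    {"offset":[-0.1,0,0],"roll":0},
    {"offset":[-0.1,0,0],"roll":0},
    {"offset":[0,0,0],"roll":0},
  ],
)

```text
t: 13.2
tool_pos: [0.5628, -0.2291, 0.1427]
orientation: [2.175, 2.266, -0.0]
force: [-0.0, 0.9, -2.5]
opening: 0.0097
```

Request:
step_arm(
  deltas=[
    {"offset":[-0.1,0,0],"roll":0},
    {"offset":[-0.1,0,0],"roll":0},
    {"offset":[0,0,0],"roll":0},
  ],
)

```text
t: 13.58
tool_pos: [0.5629, -0.2311, 0.1427]
orientation: [2.175, 2.266, -0.0]
force: [0.4, 1.6, -3.0]
opening: 0.0098
```

Request:
step_arm(
  deltas=[
    {"offset":[-0.1,0,0],"roll":0},
    {"offset":[0,0,0],"roll":0},
  ],
)

```text
t: 13.82
tool_pos: [0.5629, -0.2321, 0.1426]
orientation: [2.175, 2.266, -0.0]
force: [-0.5, 1.7, -1.9]
opening: 0.0101
```

Request:
step_arm(
  deltas=[
    {"offset":[-0.1,0,0],"roll":0},
    {"offset":[0,0,0],"roll":0},
  ],
)

```text
t: 14.08
tool_pos: [0.5629, -0.233, 0.1427]
orientation: [2.175, 2.266, -0.0]
force: [-0.2, 1.1, -2.3]
opening: 0.0101
```

Request:
step_arm(
  deltas=[
    {"offset":[-0.1,0,0],"roll":0},
    {"offset":[0,0,0],"roll":0},
  ],
)

```text
t: 14.32
tool_pos: [0.563, -0.234, 0.1426]
orientation: [2.176, 2.266, -0.0]
force: [0.6, 1.0, -1.6]
opening: 0.0097
```

Request:
step_arm(
  deltas=[
    {"offset":[-0.07,0,0],"roll":0},
    {"offset":[0,0,0],"roll":0},
  ],
)

```text
t: 14.58
tool_pos: [0.563, -0.2347, 0.1426]
orientation: [2.175, 2.266, -0.0]
force: [-0.1, 2.4, -2.8]
opening: 0.0097
```

Request:
step_arm(
  deltas=[
    {"offset":[-0.05,0,0],"roll":0},
    {"offset":[0,0,0],"roll":0},
  ],
)

```text
t: 14.82
tool_pos: [0.563, -0.2351, 0.1426]
orientation: [-2.175, -2.267, -0.0]
force: [0.6, 2.4, -2.6]
opening: 0.0096
```

Request:
step_arm(
  deltas=[
    {"offset":[-0.05,0,0],"roll":0},
    {"offset":[0,0,0],"roll":0},
  ],
)

```text
t: 15.08
tool_pos: [0.563, -0.2352, 0.1425]
orientation: [-2.175, -2.266, -0.001]
force: [-0.1, 3.9, -3.0]
opening: 0.0099
```

Request:
step_arm(
  deltas=[
    {"offset":[-0.05,0,0],"roll":0},
    {"offset":[0,0,0],"roll":0},
  ],
)

```text
t: 15.32
tool_pos: [0.563, -0.2353, 0.1423]
orientation: [-2.174, -2.266, -0.001]
force: [-0.3, 5.4, -3.3]
opening: 0.0098
```

I've got contact: the tool stalled at y = -0.2353 and the force climbed to 5.4 N. Letting go with the bar held level would let it swing. So I'll back off slightly, lower until the bar carries the whole weight, regrip, then do the final press at rest.

Request:
step_arm(
  deltas=[
    {"offset":[0.2,0,0],"roll":0},
    {"offset":[0.2,0,0],"roll":0},
    {"offset":[0,0,0.2],"roll":0},
    {"offset":[0,0,0.3],"roll":0},
    {"offset":[0,0,0.3],"roll":0},
    {"offset":[0,0,0.3],"roll":0},
    {"offset":[0,0,0.2],"roll":0},
    {"offset":[0,0,0],"roll":0},
    {"offset":[0,0,0],"roll":0},
  ],
)

```text
t: 16.45
tool_pos: [0.5631, -0.2322, 0.1297]
orientation: [2.175, 2.266, 0.0]
force: [1.1, -4.9, -0.6]
opening: 0.0099
```

Request:
step_arm(
  deltas=[
    {"offset":[-0.1,0,0.1],"roll":0},
    {"offset":[-0.05,0,0.1],"roll":0},
    {"offset":[0,0,0],"roll":0},
  ],
)

```text
t: 16.82
tool_pos: [0.5631, -0.2326, 0.1276]
orientation: [-2.174, -2.266, -0.002]
force: [1.1, 3.6, 3.3]
opening: 0.0096
```

Request:
step_arm(
  deltas=[
    {"offset":[0.1,0,0],"roll":0},
    {"offset":[0,0,0],"roll":0},
  ],
)

```text
t: 17.08
tool_pos: [0.5631, -0.2325, 0.1278]
orientation: [2.175, 2.266, 0.0]
force: [1.3, 1.9, 3.3]
opening: 0.0096
```

```bash
python3 - <<'E'
from h import *
p=cam("scene");save(p,"s6.png",(230,150,450,315),3.6)
E

```

```text
(no output)
```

View pics/s6.png

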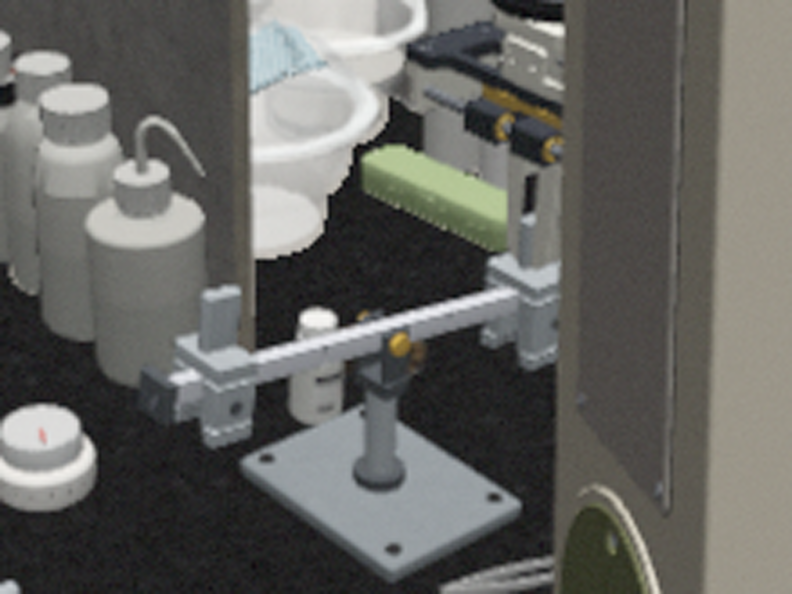

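Request:
step_arm(
  deltas=[
    {"offset":[0,0,-0.1],"roll":0},
    {"offset":[0,0,0],"roll":0},
  ],
)

```text
t: 17.38
tool_pos: [0.563, -0.2325, 0.1286]
orientation: [-2.175, -2.267, -0.0]
force: [2.1, 3.4, 1.3]
opening: 0.0099
```

Request:
step_arm(
  deltas=[
    {"offset":[0.06,0,-0.07],"roll":0},
    {"offset":[0,0,0],"roll":0},
  ],
)

```text
t: 17.62
tool_pos: [0.563, -0.2325, 0.1294]
orientation: [2.175, 2.266, -0.001]
force: [3.0, -0.1, 0.1]
opening: 0.0099
```

Apart from 3 N sideways, the forces are near zero, so I'll open the fingers.

Request:
step_arm(
  deltas=[
    {"offset":[0,0,0],"roll":0},
    {"offset":[0,0,0],"roll":0},
    {"offset":[0,0,0],"roll":0},
  ],
  fingers=2.2,
)

```text
t: 18.0
tool_pos: [0.5626, -0.2321, 0.1291]
orientation: [-2.175, -2.266, 0.001]
force: [0.2, 0.6, 0.9]
opening: 0.0219
```

```bash
python3 - <<'E'
from h import *
st()
p=cam("wrist");save(p,"w7.png")
E

```

```text
t 18.0 pos [ 0.5626 -0.2321  0.1291] F [0.2  0.65 0.92] op 0.0219
tool axes x,y,z [[-0.041, 0.999, 0.0], [0.999, 0.041, -0.001], [-0.001, 0.0, -1.0]]
```

View pics/w7.png

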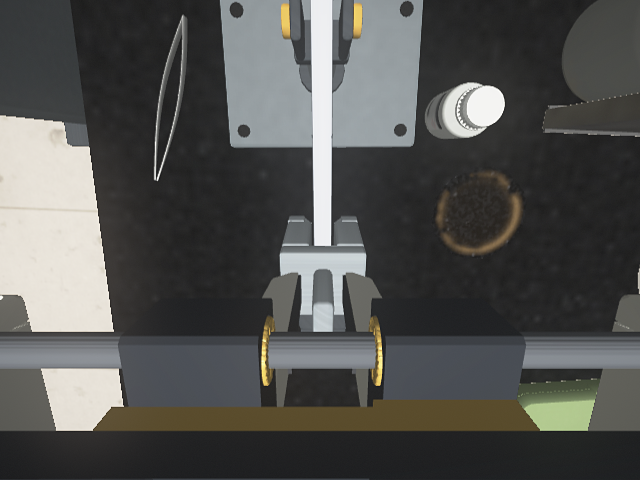

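The weight now hangs freely, tilted with the bar and inside its slot. I'll raise the fingertips clear of the crown, recentre on the tab and regrip.

Request:
step_arm(
  deltas=[
    {"offset":[-0.2,0,-0.2],"roll":0},
    {"offset":[-0.2,0,-0.1],"roll":0},
    {"offset":[0,0,0],"roll":0},
  ],
)

```text
t: 18.42
tool_pos: [0.5632, -0.2363, 0.1326]
orientation: [2.175, 2.266, 0.0]
force: [-0.7, -0.6, -0.6]
opening: 0.0218
```

Request:
step_arm(
  deltas=[
    {"offset":[0,0,0],"roll":0},
    {"offset":[0,0,0],"roll":0},
    {"offset":[0,0,0],"roll":0},
    {"offset":[0,0,0],"roll":0},
  ],
  fingers=0.5,
  grip_force=20,
)

```text
t: 18.92
tool_pos: [0.5632, -0.236, 0.1324]
orientation: [2.175, 2.266, 0.0]
force: [1.7, 0.3, -0.7]
opening: 0.0097
```

Request:
step_arm(
  deltas=[
    {"offset":[-0.05,0,0],"roll":0},
    {"offset":[0,0,0],"roll":0},
  ],
)

```text
t: 19.18
tool_pos: [0.5631, -0.2361, 0.1322]
orientation: [-2.175, -2.266, -0.001]
force: [1.1, 1.9, -0.1]
opening: 0.0098
```

Request:
step_arm(
  deltas=[
    {"offset":[-0.05,0,0],"roll":0},
    {"offset":[0,0,0],"roll":0},
  ],
)

```text
t: 19.42
tool_pos: [0.563, -0.2369, 0.1322]
orientation: [-2.175, -2.266, 0.0]
force: [0.7, 3.0, 0.3]
opening: 0.01
```

Request:
step_arm(
  deltas=[
    {"offset":[-0.04,0,0],"roll":0},
    {"offset":[0,0,0],"roll":0},
  ],
)

```text
t: 19.68
tool_pos: [0.5629, -0.2374, 0.1322]
orientation: [-2.175, -2.266, 0.0]
force: [-0.1, 2.1, -1.0]
opening: 0.0098
```

Request:
step_arm(
  deltas=[
    {"offset":[-0.1,0,0.01],"roll":0},
    {"offset":[0,0,0],"roll":0},
  ],
)

```text
t: 19.92
tool_pos: [0.5631, -0.2386, 0.1322]
orientation: [-2.175, -2.266, 0.0]
force: [-0.3, 1.3, -1.6]
opening: 0.0098
```

Request:
step_arm(
  deltas=[
    {"offset":[-0.06,0,0.01],"roll":0},
    {"offset":[0,0,0],"roll":0},
  ],
)

```text
t: 20.18
tool_pos: [0.5631, -0.2389, 0.132]
orientation: [-2.175, -2.266, -0.0]
force: [-0.8, 3.8, -1.4]
opening: 0.0101
```

Request:
step_arm(
  deltas=[
    {"offset":[-0.05,0,0],"roll":0},
    {"offset":[0,0,0],"roll":0},
  ],
)

```text
t: 20.42
tool_pos: [0.5631, -0.239, 0.1319]
orientation: [-2.174, -2.266, -0.0]
force: [-0.3, 4.9, -0.5]
opening: 0.0094
```

Request:
step_arm(
  deltas=[
    {"offset":[-0.04,0,0],"roll":0},
    {"offset":[0,0,0],"roll":0},
  ],
)

```text
t: 20.68
tool_pos: [0.5631, -0.2391, 0.1318]
orientation: [-2.174, -2.266, -0.001]
force: [-0.6, 6.1, -0.1]
opening: 0.0098
```

Firm contact: 6.1 N measured, less about 1 to 2 N of sliding friction. I'll ease off a little, still pressing, then release.

Request:
step_arm(
  deltas=[
    {"offset":[0.08,0,0],"roll":0},
    {"offset":[0,0,0],"roll":0},
  ],
)

```text
t: 20.92
tool_pos: [0.5631, -0.239, 0.132]
orientation: [-2.175, -2.266, 0.0]
force: [-0.5, 4.0, -0.2]
opening: 0.0101
```

Request:
step_arm(
  deltas=[
    {"offset":[0,0,0],"roll":0},
    {"offset":[0,0,0],"roll":0},
    {"offset":[0,0,0],"roll":0},
  ],
  fingers=3,
)

```text
t: 21.3
tool_pos: [0.5633, -0.2396, 0.1324]
orientation: [2.175, 2.266, -0.0]
force: [0.4, -0.6, 0.4]
opening: 0.0292
```

Request:
step_arm(
  deltas=[
    {"offset":[0,0,-1],"roll":0},
    {"offset":[0,0,-3],"roll":0},
    {"offset":[0,0,-4],"roll":0},
    {"offset":[0,0,-2],"roll":0},
    {"offset":[0,0,0],"roll":0},
  ],
)

```text
t: 21.92
tool_pos: [0.5643, -0.2397, 0.2344]
orientation: [2.173, 2.264, 0.002]
force: [-0.3, 0.4, -0.2]
opening: 0.03
```

```bash
python3 - <<'E'
from h import *
st()
p=cam("wrist");save(p,"w8.png")
q=cam("top")
print([onz(q,k["xy"],.043) for k in cams.pinpoint(q,"small_center")[:2]])
E

```

```text
t 21.93 pos [ 0.5643 -0.2397  0.2344] F [-0.28  0.39 -0.19] op 0.03
tool axes x,y,z [[-0.041, 0.999, -0.002], [0.999, 0.041, 0.003], [0.004, -0.002, -1.0]]
[array([0.51461666, 0.1874374 , 0.043     ]), array([ 0.58221546, -0.05635163,  0.043     ])]
```

View pics/w8.png

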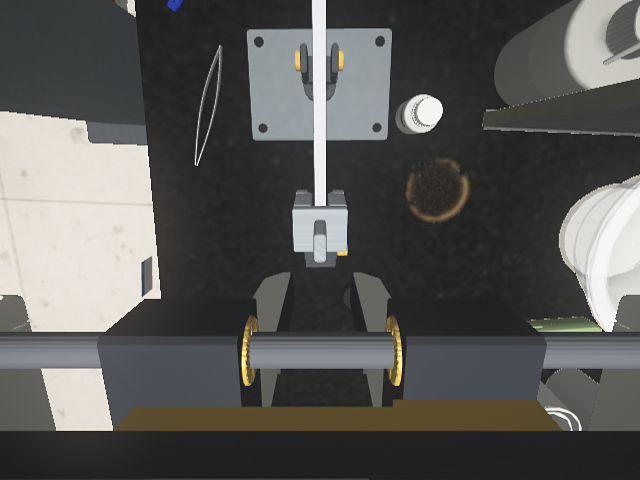

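The big weight sits against the collar, astride the bar at (320,230) with the collar right behind it at row 255. I've now used all 12 views, so from here I work from numbers only. Next is the small weight.

Request:
step_arm(
  deltas=[
    {"offset":[3,-0.3,-0.5],"roll":0},
    {"offset":[5.3,-0.5,0],"roll":0},
    {"offset":[5.3,-0.5,0],"roll":0},
    {"offset":[5.3,-0.5,0],"roll":0},
    {"offset":[5.3,-0.5,0],"roll":0},
    {"offset":[5.3,-0.5,0],"roll":0},
    {"offset":[5.3,-0.5,0.5],"roll":0},
    {"offset":[4,-0.4,1],"roll":0},
    {"offset":[1.5,0,0],"roll":0},
    {"offset":[0,0,0],"roll":0},
    {"offset":[0,0,0],"roll":0},
  ],
  fingers=5,
)

```text
t: 23.45
tool_pos: [0.51, 0.1608, 0.222]
orientation: [2.176, 2.265, -0.001]
force: [-0.2, -0.5, 1.0]
opening: 0.0499
```

```bash
cat > c.py <<'E'
from h import *
s=st();p=cam("wrist")
k=cams.pinpoint(p,"small_center");print([(a["xy"],a["score"],onz(p,a["xy"],.043).round(4)) for a in k[:2]])
c0=np.array(k[0]["xy"])
g=p["pixels"].astype(int).sum(2)
u,v=c0.astype(int)
for th in(400,450,500,540):
    m=np.zeros((480,640),np.uint8);sl=(slice(max(v-50,0),v+50),slice(u-50,u+50));m[sl]=g[sl]>th
    m=cv2.morphologyEx(m,cv2.MORPH_CLOSE,np.ones((3,3),np.uint8))
    cs=cv2.findContours(m,0,2)[0]
    if not cs:continue
    c=max(cs,key=cv2.contourArea);r=cv2.minAreaRect(c);b=cv2.boxPoints(r)
    w=np.array([onz(p,q,.050)[:2] for q in b]);e=[np.linalg.norm(w[i]-w[i-1]).round(4) for i in range(4)]
    print(th,r,"ctr",w.mean(0).round(4),"edges",e,"ang",[round(float(np.degrees(np.arctan2(*(w[i]-w[i-1])[::-1]))),1) for i in range(4)])
print("patch");print(g[v-28:v+30:2,u-36:u+40:3])
E
python3 c.py
```

```text
t 23.45 pos [0.51   0.1608 0.222 ] F [-0.21 -0.49  1.04] op 0.0499
tool axes x,y,z [[-0.04, 0.999, -0.001], [0.999, 0.04, -0.0], [-0.0, -0.001, -1.0]]
[([327.0, 200.7], 0.63, array([0.5149, 0.1806, 0.043 ]))]
400 ((327.0364685058594, 200.76893615722656), (42.94169616699219, 33.427978515625), 8.972626686096191) ctr [0.5149 0.1813] edges [np.float64(0.0438), np.float64(0.0337), np.float64(0.0427), np.float64(0.0339)] ang [173.1, 82.7, -6.6, -95.5]
450 ((327.0696716308594, 201.7335968017578), (41.91804885864258, 32.049652099609375), 5.19442892074585) ctr [0.5149 0.1804] edges [np.float64(0.0428), np.float64(0.0324), np.float64(0.0418), np.float64(0.0325)] ang [177.0, 86.4, -2.9, -91.7]
500 ((327.15386962890625, 201.73077392578125), (41.84210205078125, 30.97008514404297), 4.969740867614746) ctr [0.515  0.1804] edges [np.float64(0.0427), np.float64(0.0313), np.float64(0.0417), np.float64(0.0314)] ang [177.2, 86.7, -2.7, -91.5]
540 ((327.1519775390625, 201.75234985351562), (41.84210205078125, 30.926769256591797), 4.969740867614746) ctr [0.515  0.1804] edges [np.float64(0.0427), np.float64(
[... 2547 characters left out ...]
23 114 116
  117 124 126 128 133 139 129 120]
 [122 122 118 126 128 128 129 134 125 121 124  95 321 219 125 129 123 126
  135 134 133 124 124 135 127 118]
 [126 122 123 126 129 131 132 133 125 125 126 121 116 121 122 125 128 128
  132 132 136 128 128 133 126 119]
 [123 121 125 120 123 130 130 129 128 124 123 124 127 122 126 127 124 124
  127 133 140 127 129 128 125 126]
 [119 122 123 120 122 135 129 121 125 120 120 121 123 125 130 125 132 132
  126 136 136 131 129 130 129 130]
 [123 123 118 115 119 139 127 116 123 116 113 116 121 129 129 126 142 142
  128 130 133 126 127 131 125 122]
 [122 117 114 111 121 130 122 117 119 120 116 118 118 129 126 126 140 143
  122 127 125 122 124 134 126 115]]
```

Request:
step_arm(
  deltas=[
    {"offset":[1,0.3,0],"roll":0.05},
    {"offset":[1.1,0.28,1],"roll":0.04},
    {"offset":[0,0,3.5],"roll":0},
    {"offset":[0,0,4],"roll":0},
    {"offset":[0,0,3.5],"roll":0},
    {"offset":[0,0,2],"roll":0},
    {"offset":[0,0,1.5],"roll":0},
    {"offset":[0,0,1],"roll":0},
    {"offset":[0,0,0],"roll":0},
    {"offset":[0,0,0],"roll":0},
  ],
)

```text
t: 24.8
tool_pos: [0.5159, 0.1832, 0.0581]
orientation: [2.275, 2.166, 0.002]
force: [-0.5, 0.3, -0.1]
opening: 0.05
```

Request:
step_arm(
  deltas=[
    {"offset":[0,0,0],"roll":0},
    {"offset":[0,0,0],"roll":0},
    {"offset":[0,0,0],"roll":0},
    {"offset":[0,0,0],"roll":0},
    {"offset":[0,0,0],"roll":0},
  ],
  fingers=0.5,
  grip_force=30,
)

```text
t: 25.42
tool_pos: [0.5152, 0.1831, 0.0571]
orientation: [-2.275, -2.166, 0.0]
force: [-0.4, 0.1, -0.6]
opening: 0.01
```

Request:
step_arm(
  deltas=[
    {"offset":[0,0,-1],"roll":0},
    {"offset":[0,0,-4],"roll":0},
    {"offset":[0,0,-6],"roll":0},
    {"offset":[0,0,-6],"roll":0},
    {"offset":[0,0,-4],"roll":0},
    {"offset":[-2,0.46,-1],"roll":0},
    {"offset":[-5,1.16,0],"roll":0},
    {"offset":[-5,1.16,0],"roll":0},
    {"offset":[-5,1.16,0],"roll":0},
    {"offset":[-3.5,0.8,0],"roll":0},
    {"offset":[-1.54,0.36,0],"roll":-0.091},
    {"offset":[0,0,0],"roll":0},
  ],
)

```text
t: 26.92
tool_pos: [0.5552, -0.0406, 0.2773]
orientation: [-2.177, -2.265, 0.0]
force: [-0.4, 0.0, -2.4]
opening: 0.0101
```

Request:
step_arm(
  deltas=[
    {"offset":[0,0,0],"roll":0},
    {"offset":[0,0,0],"roll":0},
  ],
)

```text
t: 27.18
tool_pos: [0.5552, -0.0386, 0.2773]
orientation: [-2.174, -2.268, -0.0]
force: [0.5, -0.0, -2.8]
opening: 0.0094
```

```bash
cat > d.py <<'E'
from h import *
s=st();p=cam("wrist");cv2.imwrite("pics/w9.png",p["pixels"])
g=p["pixels"].astype(int).sum(2)
for v in range(0,340,12):
    r=g[v,240:420];i=np.flatnonzero(np.abs(np.diff(r))>70)+240
    print(v,i.tolist()[:26])
for x in((.555+.0018,-.0845),(.555-.0035,.045)):print(proj(p,(*x,.135)).round(1))
E
python3 d.py
```

```text
t 27.18 pos [ 0.5552 -0.0386  0.2773] F [ 0.51 -0.04 -2.75] op 0.0094
tool axes x,y,z [[-0.042, 0.999, 0.0], [0.999, 0.042, 0.0], [0.0, 0.0, -1.0]]
0 [376]
12 [372, 373]
24 [375, 376, 377]
36 []
48 []
60 []
72 []
84 []
96 []
108 [254, 255, 259, 260]
120 [247, 248, 258, 259, 260, 302, 336, 413, 414, 416, 417]
132 [240, 251, 252, 253, 313, 314, 325, 410, 413, 414]
144 [244, 245, 296, 297, 313, 314, 325, 328, 343, 412, 415, 416]
156 [293, 294, 313, 325, 326, 345]
168 [293, 294, 312, 313, 325, 326, 345]
180 [294, 312, 313, 325, 326, 344, 345]
192 [313, 314, 325]
204 [314, 315, 325]
216 [263, 264, 315, 325, 326, 377]
228 [240, 242, 243, 263, 264, 270, 271, 272, 275, 276, 315, 325, 326, 365, 370, 377]
240 [240, 242, 264, 290, 301, 305, 315, 325, 326, 336, 337, 341, 351, 376, 377]
252 [240, 241, 265, 285, 315, 325, 326, 331, 335, 355, 357, 376]
264 [265, 266, 281, 282, 315, 360, 361, 375, 376, 386, 388, 402]
276 [266, 283, 290, 309, 311, 331, 333, 351, 353, 359, 360, 375, 381, 387, 389, 392, 393, 394, 395, 408, 409, 410]
288 [266, 267, 272, 273, 277, 279, 307, 308, 310, 332, 334, 335, 363, 365, 368, 374, 375, 385, 386, 387, 392, 393, 395, 400, 402, 409]
300 [295, 296, 306, 310, 311, 331, 332, 336, 346, 347]
312 [296, 305, 310, 311, 330, 331, 332, 337, 346]
324 [291, 304, 310, 311, 312, 330, 331, 332, 338, 350]
336 [290, 291, 295, 347, 351, 352]
[321.1 273.5]
[321.2 134.1]
```

The held weight's slot and tab centre on column 321 and the bar on 320.3, about 0.4 mm off plus 0.01 rad. I'll make that small correction, shift 1.5 cm outward and lower.

Request:
step_arm(
  deltas=[
    {"offset":[1,-0.04,0],"roll":-0.01},
    {"offset":[0.5,0,2],"roll":0},
    {"offset":[0,0,3],"roll":0},
    {"offset":[0,0,2],"roll":0},
    {"offset":[0,0,0.8],"roll":0},
    {"offset":[0,0,0],"roll":0},
    {"offset":[0,0,0],"roll":0},
  ],
)

```text
t: 28.1
tool_pos: [0.555, -0.0247, 0.2004]
orientation: [2.162, 2.277, 0.002]
force: [1.2, -0.6, -2.4]
opening: 0.0096
```

Request:
step_arm(
  deltas=[
    {"offset":[0,0,0.8],"roll":0},
    {"offset":[0,0,0.8],"roll":0},
    {"offset":[0,0,0.8],"roll":0},
    {"offset":[0,0,0.8],"roll":0},
    {"offset":[0,0,0],"roll":0},
  ],
)

```text
t: 28.72
tool_pos: [0.5536, -0.0245, 0.1659]
orientation: [-2.162, -2.277, 0.002]
force: [0.1, 0.2, -2.5]
opening: 0.0099
```

Request:
step_arm(
  deltas=[
    {"offset":[0,0,0.4],"roll":0},
    {"offset":[0,0,0.3],"roll":0},
    {"offset":[0,0,0.3],"roll":0},
    {"offset":[0,0,0.3],"roll":0},
    {"offset":[0,0,0],"roll":0},
    {"offset":[0,0,0],"roll":0},
  ],
)

```text
t: 29.48
tool_pos: [0.5543, -0.0246, 0.1542]
orientation: [2.163, 2.278, 0.0]
force: [0.3, 1.3, 0.1]
opening: 0.0096
```

Request:
step_arm(
  deltas=[
    {"offset":[0,0,0.2],"roll":0},
    {"offset":[0,0,0.2],"roll":0},
    {"offset":[0,0,0.1],"roll":0},
    {"offset":[0,0,0],"roll":0},
    {"offset":[0,0,0],"roll":0},
  ],
)

```text
t: 30.1
tool_pos: [0.5543, -0.0246, 0.1492]
orientation: [2.163, 2.278, 0.0]
force: [0.6, 2.4, 1.4]
opening: 0.0098
```

Now I slide it outward toward the first small weight.

Request:
step_arm(
  deltas=[
    {"offset":[0.2,0,0],"roll":0},
    {"offset":[0.2,0,0.05],"roll":0},
    {"offset":[0.2,0,0.05],"roll":0},
    {"offset":[0.2,0,0],"roll":0},
    {"offset":[0,0,0],"roll":0},
    {"offset":[0,0,0],"roll":0},
  ],
)

```text
t: 30.85
tool_pos: [0.5538, -0.0164, 0.1481]
orientation: [-2.163, -2.278, -0.0]
force: [-1.0, -1.2, 1.5]
opening: 0.0099
```

Request:
step_arm(
  deltas=[
    {"offset":[0.1,0,0],"roll":0},
    {"offset":[0.1,0,0],"roll":0},
    {"offset":[0,0,0],"roll":0},
  ],
)

```text
t: 31.22
tool_pos: [0.5538, -0.0145, 0.1482]
orientation: [2.163, 2.278, 0.0]
force: [0.2, -1.9, 1.6]
opening: 0.0095
```

Request:
step_arm(
  deltas=[
    {"offset":[0.1,0,0],"roll":0},
    {"offset":[0.1,0,0],"roll":0},
    {"offset":[0.1,0,0],"roll":0},
    {"offset":[0.1,0,0],"roll":0},
    {"offset":[0,0,0],"roll":0},
  ],
)

```text
t: 31.85
tool_pos: [0.5535, -0.0104, 0.1481]
orientation: [-2.163, -2.278, -0.0]
force: [-0.7, -1.3, 1.3]
opening: 0.0101
```

Request:
step_arm(
  deltas=[
    {"offset":[0.1,0,0],"roll":0},
    {"offset":[0.1,0,0],"roll":0},
    {"offset":[0,0,0],"roll":0},
  ],
)

```text
t: 32.22
tool_pos: [0.5534, -0.0084, 0.1481]
orientation: [-2.163, -2.278, -0.0]
force: [0.1, -1.3, 0.8]
opening: 0.0097
```

Request:
step_arm(
  deltas=[
    {"offset":[0.1,0,0],"roll":0},
    {"offset":[0,0,0],"roll":0},
  ],
)

```text
t: 32.48
tool_pos: [0.5533, -0.0075, 0.1481]
orientation: [-2.163, -2.278, -0.0]
force: [0.3, -2.0, 0.7]
opening: 0.0096
```

Request:
step_arm(
  deltas=[
    {"offset":[0.1,0,0],"roll":0},
    {"offset":[0,0,0],"roll":0},
  ],
)

```text
t: 32.72
tool_pos: [0.5533, -0.0065, 0.1481]
orientation: [-2.163, -2.278, -0.0]
force: [-0.0, -1.3, 1.2]
opening: 0.0097
```

Request:
step_arm(
  deltas=[
    {"offset":[0.1,0,0],"roll":0},
    {"offset":[0,0,0],"roll":0},
  ],
)

```text
t: 32.98
tool_pos: [0.5533, -0.0055, 0.1481]
orientation: [-2.163, -2.279, -0.0]
force: [-0.0, -1.9, 1.5]
opening: 0.0096
```

Request:
step_arm(
  deltas=[
    {"offset":[0.1,0,0],"roll":0},
    {"offset":[0,0,0],"roll":0},
  ],
)

```text
t: 33.22
tool_pos: [0.5532, -0.0048, 0.1481]
orientation: [2.163, 2.278, -0.001]
force: [0.2, -3.3, 0.9]
opening: 0.0097
```

Request:
step_arm(
  deltas=[
    {"offset":[0.1,0,0],"roll":0},
    {"offset":[0,0,0],"roll":0},
  ],
)

```text
t: 33.48
tool_pos: [0.5532, -0.0047, 0.1481]
orientation: [2.163, 2.277, -0.002]
force: [1.1, -7.4, -0.5]
opening: 0.0099
```

Contact with the first weight: the tool stalled at y = -0.0048, reading 7.4 N, less about 1.6 N of sliding friction. As before, I'll back off, unload vertically, let it settle, regrip and do the final press.

Request:
step_arm(
  deltas=[
    {"offset":[-0.2,0,0],"roll":0},
    {"offset":[-0.1,0,-0.1],"roll":0},
    {"offset":[0,0,-0.1],"roll":0},
    {"offset":[0,0,-0.1],"roll":0},
    {"offset":[0,0,0],"roll":0},
    {"offset":[0,0,0],"roll":0},
  ],
)

```text
t: 34.22
tool_pos: [0.5533, -0.0065, 0.1511]
orientation: [-2.163, -2.278, -0.0]
force: [-0.3, 2.4, 0.6]
opening: 0.0094
```

Request:
step_arm(
  deltas=[
    {"offset":[0.05,0,-0.1],"roll":0},
    {"offset":[0,0,0],"roll":0},
  ],
)

```text
t: 34.48
tool_pos: [0.5533, -0.0065, 0.1522]
orientation: [2.163, 2.278, -0.001]
force: [0.3, -0.4, -0.0]
opening: 0.0097
```

Request:
step_arm(
  deltas=[
    {"offset":[0,0,0],"roll":0},
    {"offset":[0,0,0],"roll":0},
    {"offset":[0,0,0],"roll":0},
    {"offset":[0,0,-0.1],"roll":0},
    {"offset":[0,0,0],"roll":0},
  ],
  fingers=2.2,
)

```text
t: 35.1
tool_pos: [0.5534, -0.0061, 0.1533]
orientation: [2.163, 2.278, 0.0]
force: [-1.0, 0.5, 0.7]
opening: 0.0222
```

Request:
step_arm(
  deltas=[
    {"offset":[0,0,0],"roll":0},
    {"offset":[0,0,0],"roll":0},
    {"offset":[0,0,0],"roll":0},
    {"offset":[0,0,0],"roll":0},
  ],
  fingers=0.5,
  grip_force=20,
)

```text
t: 35.6
tool_pos: [0.5533, -0.0061, 0.1531]
orientation: [-2.163, -2.278, 0.0]
force: [-0.2, -0.5, 0.5]
opening: 0.0101
```

Request:
step_arm(
  deltas=[
    {"offset":[0.1,0,0],"roll":0},
    {"offset":[0,0,0],"roll":0},
  ],
)

```text
t: 35.85
tool_pos: [0.5533, -0.0053, 0.1531]
orientation: [2.163, 2.278, -0.0]
force: [-0.6, -1.6, -0.9]
opening: 0.01
```

Request:
step_arm(
  deltas=[
    {"offset":[0.06,0,0],"roll":0},
    {"offset":[0,0,0],"roll":0},
  ],
)

```text
t: 36.1
tool_pos: [0.5532, -0.0048, 0.1531]
orientation: [2.163, 2.278, -0.001]
force: [-0.3, -3.4, -0.0]
opening: 0.0095
```

Request:
step_arm(
  deltas=[
    {"offset":[0.05,0,0],"roll":0},
    {"offset":[0,0,0],"roll":0},
  ],
)

```text
t: 36.35
tool_pos: [0.5532, -0.0046, 0.1531]
orientation: [2.163, 2.278, -0.001]
force: [0.4, -5.2, -1.9]
opening: 0.0099
```

Request:
step_arm(
  deltas=[
    {"offset":[0.03,0,0],"roll":0},
    {"offset":[0,0,0],"roll":0},
  ],
)

```text
t: 36.6
tool_pos: [0.5532, -0.0046, 0.1531]
orientation: [2.163, 2.277, -0.002]
force: [0.2, -7.1, -1.5]
opening: 0.0102
```

Request:
step_arm(
  deltas=[
    {"offset":[-0.08,0,0],"roll":0},
    {"offset":[0,0,0],"roll":0},
  ],
)

```text
t: 36.85
tool_pos: [0.5532, -0.0047, 0.1531]
orientation: [2.163, 2.278, -0.0]
force: [-0.3, -4.0, -0.5]
opening: 0.0096
```

Request:
step_arm(
  deltas=[
    {"offset":[0,0,0],"roll":0},
    {"offset":[0,0,0],"roll":0},
    {"offset":[0,0,0],"roll":0},
  ],
  fingers=3,
)

```text
t: 37.22
tool_pos: [0.5532, -0.0041, 0.1532]
orientation: [-2.162, -2.279, -0.001]
force: [0.6, -0.5, -0.4]
opening: 0.0295
```

Request:
step_arm(
  deltas=[
    {"offset":[0,0,-1],"roll":0},
    {"offset":[0,0,-3],"roll":0},
    {"offset":[0,0,-3],"roll":0},
    {"offset":[-1,0,-1],"roll":0},
    {"offset":[-2,0,0],"roll":0},
    {"offset":[0,0,0],"roll":0},
    {"offset":[0,0,0],"roll":0},
  ],
)

```text
t: 38.1
tool_pos: [0.554, -0.0348, 0.2316]
orientation: [-2.163, -2.276, 0.002]
force: [-0.5, -0.0, -0.2]
opening: 0.0302
```

```bash
cat > e.py <<'E'
from h import *
st();P={n:cam(n) for n in("scene","top")};w=cam("wrist")
for n in P:save(P[n],n+"_f.png")
g=w["pixels"].astype(int).sum(2);save(w,"w_f.png")
for v in range(90,280,6):
    r=g[v,250:400];i=np.flatnonzero(np.abs(np.diff(r))>70)+250;print(v,i.tolist()[:18])
print("col 303",g[90:280:3,303].tolist());print("col 336",g[90:280:3,336].tolist())
for t in("bar_mid","right_mark","left_mark"):
    o=[(P[n],k[0]["xy"]) for n in P if (k:=cams.pinpoint(P[n],t))]
    if len(o)==2:print(t,*tri(o))
E
python3 e.py
```

```text
t 38.1 pos [ 0.554  -0.0348  0.2316] F [-0.48 -0.05 -0.2 ] op 0.0302
tool axes x,y,z [[-0.051, 0.999, 0.001], [0.999, 0.051, -0.002], [-0.002, 0.001, -1.0]]
90 []
96 []
102 []
108 [256, 257]
114 [257, 258, 259, 302, 341]
120 [253, 254, 255, 303, 340]
126 [250, 251, 314, 315, 328]
132 [314, 315, 328]
138 [314, 315, 328]
144 [314, 315, 327, 328]
150 [294, 315, 327, 328, 330, 348]
156 [292, 315, 327, 328, 350, 351]
162 [292, 313, 314, 328, 329, 350, 351]
168 [292, 313, 314, 328, 329, 350]
174 [292, 293, 313, 314, 328, 329, 350]
180 [292, 293, 313, 314, 328, 329, 350]
186 [292, 293, 313, 314, 328, 329, 349, 350]
192 [293, 294, 314, 315, 327, 329, 350]
198 [293, 294, 315, 328, 329, 350]
204 [293, 294, 314, 315, 316, 328, 329, 330, 350]
210 [293, 294, 314, 315, 328, 330, 349, 350]
216 [294, 314, 315, 328, 330, 349, 350]
222 [294, 314, 315, 328, 329, 330, 349]
228 [258, 314, 315, 328, 330, 384]
234 [258, 265, 271, 272, 314, 315, 328, 371, 372, 376, 377, 384]
240 [258, 265, 269, 271, 315, 326, 327, 370, 371, 375, 376, 377, 383, 384]
246 [258, 259, 315, 326, 383]
252 [258, 259, 315, 326, 383]
[... 280 characters left out ...]
142, 141, 145, 142, 149, 153, 216, 307, 614, 611, 598, 616, 611, 607, 624, 625, 634, 610, 620, 639, 421, 617, 609, 602, 618, 610, 617, 622, 635, 610, 624, 636, 446, 487, 484, 481, 478, 480, 481, 481, 483, 487, 489, 481, 478, 478, 478, 482, 484, 479, 476]
col 336 [121, 117, 116, 118, 117, 121, 116, 299, 294, 300, 269, 140, 156, 146, 141, 146, 148, 145, 144, 144, 277, 625, 618, 602, 618, 614, 609, 625, 624, 640, 613, 624, 638, 522, 624, 621, 607, 623, 617, 618, 627, 631, 618, 622, 636, 560, 477, 476, 486, 487, 484, 483, 484, 484, 484, 484, 483, 479, 481, 485, 499, 502, 493, 484]
bar_mid [ 0.55846485 -0.10123078  0.12798059] [3.1, 3.1]
right_mark [ 0.55818092 -0.15715183  0.13494309] [5.9, 5.9]
```

```bash
python3 - <<'E'
from h import *
st();q=cam("top");g=q["pixels"].astype(int).sum(2)
b=np.array([.5577,-.1045]);d=np.array([-.046,.999])
for tl in(-.05,0,.04,.08):
    print(tl,[proj(q,(*(b+s*d),.128+s*tl)).round(1).tolist() for s in(.07,-.05,-.1)])
for c in (350,335,275,280):
    w=np.clip(g[205:235,c]-420,0,None);print(c,((np.arange(205,235)*w).sum()/max(w.sum(),1)).round(2))
print("collar zone");print(g[206:232:3,350:396:2])
w=cv2.cvtColor(cv2.imread("pics/w_f.png"),cv2.COLOR_BGR2GRAY);print("seam",w[184:194,[298,303,308,335,340,345]].tolist())
for t in("tweezers","marker","blue_cap","cup","rubber_stopper"):
    k=cams.pinpoint(q,t);print(t,[np.round(a["xy"],1).tolist() for a in k[:1]])
E
```

```text
t 38.55 pos [ 0.5548 -0.0343  0.2331] F [ 0.22 -0.02 -0.56] op 0.03
tool axes x,y,z [[-0.052, 0.999, 0.0], [0.999, 0.052, 0.0], [0.0, 0.0, -1.0]]
-0.05 [[275.5, 222.3], [334.7, 219.9], [359.6, 219.0]]
0 [[275.4, 221.9], [334.7, 220.2], [359.3, 219.5]]
0.04 [[275.3, 221.6], [334.6, 220.4], [359.1, 219.9]]
0.08 [[275.3, 221.3], [334.5, 220.6], [358.9, 220.4]]
350 220.46
335 220.63
275 220.49
280 214.07
collar zone
[[113 116 116 115  97 112 105 101  96  95 102  76  86  90  71  85  73  75
   90  95  89  81  98]
 [103 102  99 109 107  89 102 235 558 536 545 564 546 550 541 557 540 530
  458 230  90  89  86]
 [101 121 114 102 113  99 161 281 553 536 546 540 503 530 450 459 469 561
  382 310  98 111 103]
 [117 103 106 104 100 194 202 197 554 538 517 311 547 547 548 558 560 534
  235 251 215 236  92]
 [516 515 491 482 490 549 654 606 546 543 256 207 234 241 247 231 272 474
  238 249 220 252 103]
 [697 696 692 693 691 691 691 653 571 541 490 490 492 488 491 495 547 511
  245 244 221 261 123]
 [220 221 224 216 217 213 208 192 560 543 534 540 550 548 545 542 546 521
  252 246 256 263 102]
 [ 94 118 105 110 101 102 132 251 488 544 534 540 543 549 554 546 553 542
  169 121 116  99  92]
 [107  99 111  97 105  96 173 222 309 423 407 409 377 374 357 364 358 344
  126  98  78  96 106]]
seam [[208, 207, 208, 208, 208, 208], [210, 211, 211, 211, 211, 211], [212, 213, 212, 212, 213, 213], [210, 210, 212, 212, 212, 212], [179, 179, 182, 199, 200, 202], [138, 140, 140, 174, 175, 178], [185, 183, 183, 177, 176, 174], [208, 209, 210, 213, 213, 214], [206, 205, 207, 208, 208, 208], [206, 206, 206, 207, 207, 207]]
tweezers [[323.9, 288.6]]
marker []
blue_cap [[337.2, 218.5]]
cup [[435.5, 188.9]]
rubber_stopper [[412.2, 215.4]]
```

```bash
python3 -c "
from plant import robot
print(robot.close_job())"
```

```text
the job is handed in; nothing more can be done
None
```

I hung both weights in the order asked and handed the job in at about 39 s. The bar ended close to level but may still lean slightly to the right.

- **Big weight:** it sits astride the right arm against the stop collar. The final press read 6.1 N, less about 1–2 N of sliding friction. The last top picture shows no strip of bar between weight and collar.
- **Small weight:** it sits astride the left arm against the first small weight. The final press read 7.1 N, less about 1.5 N of friction. An earlier press there read 7.4 N. The last wrist picture shows only a thin seam between the two weights.
- **Gentle release:** I unloaded each weight, regripped it and pressed again at its resting tilt, so the bar did not swing on release. While I was lowering the big weight, 3.3 N of upward force built up on the tool, which I eased off before opening.
- **Level:** the hang height and lever arms suggest a residual tilt of about 0.02–0.045 rad, right arm down. The top camera cannot measure it that finely, and the marks on the bar were found too poorly to settle it.
- **Other things on the bench:** in the last top picture, the tweezers, cup and stopper were found within about 3 pixels of where they started. That picture did not find the marker, and its cap reading was plainly a false one on the bar. I did not look for the vial. I felt no stray contact on any move.

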